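# Set and lock the saw length stop to a sample tube

## Robot

A 6-joint arm with a two-finger parallel gripper is mounted at the origin on the work surface. World frame = base frame: x ahead of the robot, y to its left, z up, the work surface at z = 0. Lengths are in m, angles in degrees, forces in N, time in s.
With the tool pointing down it reaches from about 0.3 to 0.875 m from the base axis. Payload 6.4 kg.
Tool frame: the origin (TCP) lies on the front face of the gripper's body, between the roots of the fingers; the fingertips stand 64 mm ahead of it and the grasp point (between the pads) lies 45 mm ahead of it (grasp_offset is the distance from the TCP to the grasp point, in m); z points along the fingers, y is the line along which they close (so a half turn about z gives the same grasp; the last joint's range is limited). The gripper opens to 88 mm and grips with 3 to 60 N. Pads are 18 mm wide; open, the fingers measure 123 mm over their backs; the gripper's body (75 mm by 187 mm) begins 45 mm behind the grasp point.
Start: joints at [56.992, 10.359, 92.074, -0, 77.567, -11.82], TCP at [0.208, 0.536, 0.303] pointing down, gripper open.
Joint ranges: [-171.53, 171.53], [-51.25, 118.39], [17.06, 147.69], [-65.23, 245.23], [0, 150.52], [-178.68, 178.68]. Speed limits (degrees/s): [147.25, 147.25, 172.46, 180, 180, 180].

## Interface

Orientations are given as a 3x3 rotation matrix whose columns are the frame's x, y, z axes.
In Python, from rig import get_obs, grab_frame, camera_info, sign_off, grasp_offset gives the robot as it stands.
- The arm moves only by the tool step_arm, never from a script. Its argument "steps" is a list of rows, each an object with "dp": the shift along the world's x, y, z in mm, a list of three; "roll": the turn about the world's z in degrees. A call has 1 to 5 rows; each row shifts and turns the commanded pose from where the row before left it; what a row does not reach is not made up. A row lasts 1/12 s, in which the tool goes at most 41.7 mm and 7.16 degrees, less where a joint would pass 70% of its speed; a pose out of reach is approached as far as the arm can. A call with a gripper value outside its range is refused whole. "jaw" is the closure, from -1 (fully open) to 1 (shut), set as the call begins (left out, the last holds). The fingers move at their own pace and stop on an object; "force" is the grip in N (left out, the last holds). Time passes only in rows, so rows that do not move let the fingers close. It gives the time, the measured TCP pose, the force, the opening and the grip force at its end, in the units of the state.
- get_obs(): the state, without advancing time (a new reading comes with each control period).
- grab_frame(name): name is "side" or "top"; returns the picture (384x512x3 uint8, blue, green, red); there is no depth.
- camera_info(name): a dict with "fx", "fy", "cx", "cy" (pixels), "pose" (4x4, takes a point from camera to world coordinates). Camera axes: x right, y down, z forward; pixel columns grow to the right and rows downward; lengths in m; the calibration is good to about 2 mm. A picture is of the moment at which its call begins. camera_info takes no time and is no camera call.
- sign_off(): hands the job in; it is judged then, once.
The state is a dict: "time": time; "q": joint angles; "qvel": joint speeds; "joint_torque": joint torques, N m; "position": TCP position; "ee_rot": TCP orientation; "wrist_force": force on the tool from outside, world axes, zero at the start; "wrist_torque": the same for the moment, N m; "gripper_width": opening from 0.0 (shut) to 1.0 (fully open); "grasp_force": force on a finger pad.
Only numpy, scipy, OpenCV 4.12 (cv2) and the standard library are available. Lean on these libraries where they do the work, as an engineer would, in place of code of your own. Each camera call takes 0.05 s, during which the arm holds its last target. There are 200 camera calls.

## Task

Lay the bare aluminium sample tube lengthwise in the channel of the plywood stop jig, slide the blue carriage until its steel plate has pushed the tube fully home against the red end block with no gap at either end, then tighten the yellow clamp knob clockwise as far as it will go, so that the carriage is locked there. Let go, and leave the red tube, the spray can, the jar, the screwdriver and hammer where they are.

Things in the scene. Friction and masses are not known exactly. Their poses are not given: they have to be found in the camera images.
- jig: Fixed stop jig. Origin: centre of the underside of its plywood base, 170 (x) by 380 (y) by 14 mm; x away from the robot, z up. A channel along y, centred on x = -40, floor at z = 14 mm, lies between black lips 50 mm apart, 10 high. At the -y end a red end block, 66 wide (x), 25 long, top at z = 60; the tube must touch its face at y = -165. The rail is centred on x = +40 mm.
- stop_rail: Aluminium rail of the jig, 40 by 40 mm, 380 long, on which the carriage slides; fixed to the jig. Origin at the centre of its underside (on the plywood), axes as the jig's.
- carriage (a joint): Slide of the blue carriage, in m: 0 with its stop plate 250 mm from the red block's face, growing as it moves to the jig's -y, towards the block (free gap = 0.250 minus this value); travel 0.20. While the clamp is free it slides with about 2 N; it stays where it is left.
- stop_face (a point): Centre of the working face (looking to the jig's -y) of the carriage's steel stop plate, 14 mm thick, spanning the channel, top 64 mm above the bench. The blue carriage saddle, 76 (x) by 70 (y) mm, top 71 mm above the bench, is centred 35 mm to +y and 80 mm to +x of this point. Axes as the jig's.
- knob_grip (a point): Centre of the yellow bar of the clamp knob, the point to grip (on the screw's axis, about 132 mm above the bench). Axes as knob.
- knob: Clamp knob: yellow bar 76 long (own x), 16 wide (y), 26 high (z). Origin on the axis, 19 mm below the bar's centre. z = screw axis, leaning 35 deg from vertical to the jig's -x. Bare for 10 mm below the bar. Clockwise from above tightens. Found free, bar at any angle on its screw; turns at 0.13 N m, bites, grows to 0.25 N m, then a solid stop 1.2 to 2.4 rad from the start. Stays put.
- clamp_shoe: Brass clamp shoe hidden inside the carriage, 24 by 30 by 6 mm, which the knob's screw presses down on the rail: 55 to 65 N with the knob at its stop. Origin at the centre of its underside.
- tube: The sample: bare aluminium rectangular tube, 140 long (its own y) by 40 wide (its x) by 50 mm high (its z), hollow, walls 3 mm, 0.2 to 0.4 kg, lying on the bench. Origin at the centre of its underside.
- red_tube: Red painted tube, 110 long (its y) by 40 wide by 50 mm high, lying beside the sample; not to be used. Origin at the centre of its underside.
- spray_can: Spray can, blue with red cap, 64 mm across, 190 high, standing behind the jig; a bystander. Origin at the centre of its base.
- jar: Orange jar with white lid, 72 mm across, 100 high, standing behind the jig; a bystander. Origin at the centre of its base.
- screwdriver: Red-handled screwdriver about 200 mm long, lying; a bystander.
- hammer: Hammer 260 mm long, lying to the right of the jig; a bystander.
There are look-alikes about, which are no part of the job. Leave any purple look-alike of the tube alone.

How it is judged (in metres and radians):
On the way, in this order (a step that is already met when the one before it is completed fails the run):
1. the sample tube lies in the jig's channel, let go (x of tube in the frame of jig between -0.05 and -0.03 m and z of tube in the frame of jig between 0.01 and 0.018 m and angle between the y axis of tube and the y axis of jig, either way round below 0.12 rad and contact force between the fingers and tube below 0.1 N), for 0.2 s.
2. the carriage has pushed the tube home against the end block (y of tube in the frame of jig below -0.093 m and value of joint carriage above 0.108 m), for 0.2 s.
3. the knob is tight: its shoe presses on the rail with more than 35 N (contact force between clamp_shoe and stop_rail above 35 N), for 0.2 s.
At the end, for the whole second after the job is handed in: The sample tube lies flat and straight in the channel (3 degrees), touching the red block and the carriage plate with at most 2 mm of gap at each end; the knob's shoe presses on the rail with more than 35 N (the last 0.3 rad before the knob's stop); all at rest (all of step 2 and x of tube in the frame of jig between -0.05 and -0.03 m and z of tube in the frame of jig between 0.01 and 0.018 m and y of tube in the frame of jig above -0.0985 m and angle between the y axis of tube and the y axis of jig, either way round below 0.05 rad and angle between the z axis of tube and the z axis of jig, either way round below 0.05 rad and value of joint carriage below 0.1135 m and contact force between clamp_shoe and stop_rail above 35 N and linear speed of tube below 0.02 m/s).
It fails at once if the red tube, the spray can, the jar, the screwdriver or the hammer is shifted by more than 30 mm (distance of any of red_tube, spray_can, jar, screwdriver, hammer from where it was at the start of the episode above 0.03 m).
It also fails if it takes over 64 s, if anything falls off the work surface, if the arm or the gripper's body presses on something with over 40 N, if the wrist force passes 120 N, or if a joint passes its speed limit or range.

## Working session

There is one attempt and no reset: what is moved stays moved. The work goes in short steps, Python scripts to look and compute and a tool call to move; the robot and the scene stay as the last step left them, time stands still between calls to the robot, and variables do not carry over. Pictures are saved under pics/ and viewed, at most 10 in all, crops included, and the job is handed in when it is done.

Besides the shell and the picture viewer there is one more tool, called after "Request:" as a command line: name --argument value ..., lists and objects as JSON in quotes. step_arm: Moves the arm, as the interface text tells. Its arguments: {"type":"object","properties":{"steps":{"type":"array","items":{"type":"object","properties":{"dp":{"type":"array","items":{"type":"number"}},"roll":{"type":"number"}}}},"jaw":{"type":"number"},"force":{"type":"number"}},"required":["steps"]}

```bash
mkdir -p pics; cat > h.py <<'E'
import numpy as np, cv2
from rig import *
def ray(cam,u,v):
    c=camera_info(cam);P=np.array(c["pose"]);d=P[:3,:3]@np.array([(u-c["cx"])/c["fx"],(v-c["cy"])/c["fy"],1]);return P[:3,3],d
def atz(cam,u,v,z):
    o,d=ray(cam,u,v);return o+d*(z-o[2])/d[2]
def proj(cam,p):
    c=camera_info(cam);P=np.array(c["pose"]);q=P[:3,:3].T@(np.array(p)-P[:3,3]);return np.array([c["fx"]*q[0]/q[2]+c["cx"],c["fy"]*q[1]/q[2]+c["cy"]])
E
python3 - <<'E'
from h import *
for n in("side","top"):
    f=grab_frame(n);cv2.imwrite(f"pics/{n}0.png",f);cv2.imwrite(f"pics/{n}0b.png",cv2.resize(f,(800,600),interpolation=cv2.INTER_CUBIC));c=camera_info(n);print(n,c)
print(get_obs(),grasp_offset)
E
```

```text
side {'fx': 434.240589425145, 'fy': 434.240589425145, 'cx': 262.0390975885791, 'cy': 190.04212768348893, 'pose': array([[-0.9948194 , -0.08579059,  0.05453749,  0.42883799],
       [-0.10065167,  0.75592834, -0.64687061,  0.72482409],
       [ 0.01426898, -0.64900872, -0.76064714,  1.08049205],
       [ 0.        ,  0.        ,  0.        ,  1.        ]])}
top {'fx': 404.2813331739267, 'fy': 404.2813331739267, 'cx': 258.13190147585016, 'cy': 191.12785119559638, 'pose': array([[ 3.90772668e-04, -9.99275154e-01,  3.80659158e-02,
         4.17127442e-01],
       [-9.99930308e-01,  5.86922605e-05,  1.18057097e-02,
        -9.30397314e-02],
       [-1.17993866e-02, -3.80678762e-02, -9.99205490e-01,
         1.45991529e+00],
       [ 0.00000000e+00,  0.00000000e+00,  0.00000000e+00,
         1.00000000e+00]])}
{'time': 0.1, 'q': array([ 5.69933306e+01,  1.03964621e+01,  9.21256100e+01, -7.35055363e-04,
        7.75677084e+01, -1.18211736e+01]), 'qvel': array([-0.01049459, -0.06029334, -0.14834106,  0.01144254, -0.03443629,
        0.0905375 ]), 'joint_torque': array([ 1.05014584e-03, -4.34818840e+01, -3.42694366e+01,  7.02555547e-02,
        3.40571080e-02, -2.33148046e-05]), 'position': array([0.20758149, 0.53581162, 0.30191436]), 'ee_rot': array([[-9.32416187e-01,  3.61385311e-01, -8.43077644e-04],
       [ 3.61386163e-01,  9.32415303e-01, -1.32089378e-03],
       [ 3.08746886e-04, -1.53629934e-03, -9.99998772e-01]]), 'wrist_force': array([ 0.2638444 , -0.15345386, -0.58365426]), 'wrist_torque': array([-0.06085905, -0.02962501,  0.00110606]), 'grasp_force': 0.0, 'gripper_width': 0.9953251730856022} 0.0453
```

View pics/top0b.png

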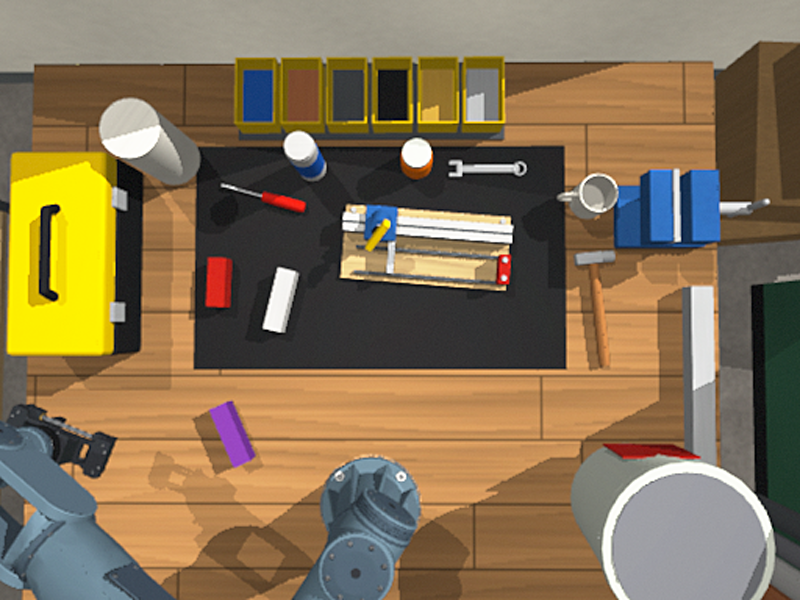

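View pics/side0b.png

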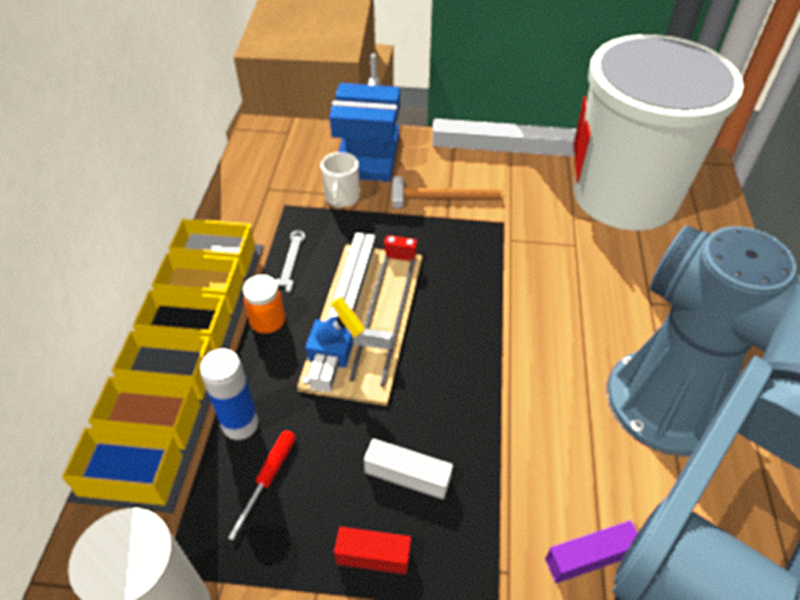

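```bash
python3 - <<'E'
from h import *
t=cv2.imread("pics/top0.png");s=cv2.imread("pics/side0.png")
cv2.imwrite("pics/c1.png",cv2.resize(t[125:225,125:335],None,fx=3.8,fy=3.8,interpolation=cv2.INTER_CUBIC))
cv2.imwrite("pics/c2.png",cv2.resize(s[140:325,185:305],None,fx=3.2,fy=3.2,interpolation=cv2.INTER_CUBIC))
E
```

```text
(no output)
```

View pics/c1.png

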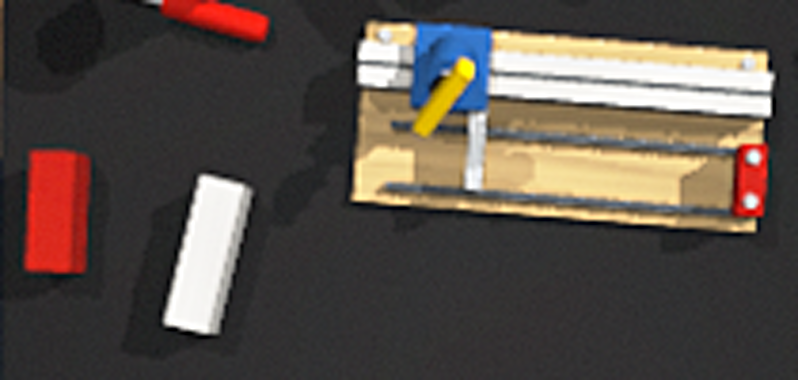

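View pics/c2.png

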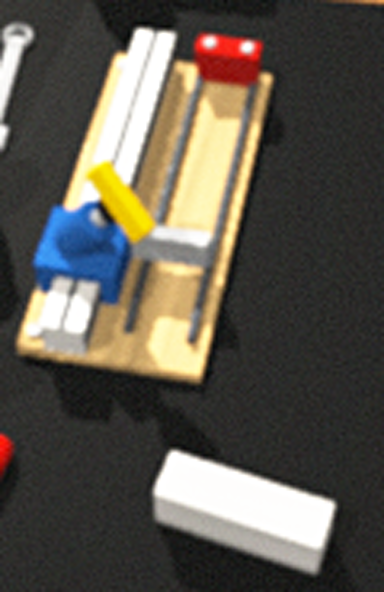

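The top view holds three tube look-alikes: a red one (140,180), a purple one (148,277) and a pale bare one (180,192). The enlarged crops show the pale one is unpainted and about 140 mm long, lying beside the red one, so it is the sample. The jig runs from about (218,130) to (326,186), with its red block on the right and the knob bar from (237,159) to (247,143).

```bash
cat > fit.py <<'E'
from h import *
from scipy.optimize import least_squares
T=lambda x,y:(125+x/3.8,125+y/3.8)
S=lambda x,y:(185+x/3.2,140+y/3.2)
def W(p,q):
    c,s=np.cos(p[2]),np.sin(p[2]);q=np.array(q)/1000
    return np.array([p[0]+c*q[0]-s*q[1],p[1]+s*q[0]+c*q[1],q[2]])
def fit(obs,p0,name):
    f=lambda p:np.concatenate([proj(c,W(p,q))-uv for c,q,uv in obs])
    r=least_squares(f,p0,loss="soft_l1");print(name,r.x[:2].round(4),np.degrees(r.x[2]).round(2));print(r.fun.reshape(-1,2).round(1).tolist());return r.x
if __name__=="__main__":
    o=[("top",q,T(*c)) for q,c in [((85,190,14),(368,20)),((85,-190,14),(768,50)),((-85,-190,14),(757,232)),((-85,190,14),(352,203)),((60,190,54),(360,40)),((20,190,54),(358,85)),((60,-190,54),(773,72)),((20,-190,54),(770,116)),((-7,-165,60),(738,145)),((-73,-165,60),(735,216)),((-73,-190,60),(765,216))]]
    o+=[("side",q,S(*c)) for q,c in [((85,190,14),(20,350)),((-85,190,14),(203,377)),((-85,-190,14),(272,72))]]
    J=fit(o,[.55,-.1,-.07],"jig")
    o=[("top",q,T(*c)) for q,c in [((20,70,50),(200,174)),((20,-70,50),(240,180)),((-20,-70,50),(212,334)),((-20,70,50),(163,325))]]
    # tube long axis is roughly world x in picture: tube y -> image up/right
    o=[("top",q,T(*c)) for q,c in [((-20,70,50),(200,174)),((20,70,50),(241,181)),((20,-70,50),(206,334)),((-20,-70,50),(163,325)),((20,70,0),(252,187)),((20,-70,0),(217,334))]]
    o+=[("side",q,S(*c)) for q,c in [((20,70,50),(172,452)),((20,-70,50),(335,497)),((-20,-70,0),(320,571)),((-20,70,50),(154,488)),((-20,70,0),(156,522))]]
    t=fit(o,[.43,.13,-1.8],"tube")
    for n,a,b in [("bar",(465,68),(420,130))]:
        print(atz("top",*T(*a),.15)[:2],atz("top",*T(*b),.13)[:2])
    # carriage: stop plate right edge top z=.064
    ci=lambda w:(np.array([[np.cos(J[2]),np.sin(J[2])],[-np.sin(J[2]),np.cos(J[2])]])@(w[:2]-J[:2])*1000).round(1)
    for a,z in [((488,112),.064),((480,188),.064),((466,188),.064),((493,28),.071),((488,106),.071),((415,26),.071),((412,104),.071)]: print(a,ci(atz("top",*T(*a),z)))
    for a,z in [((465,68),.15),((424,130),.13),((472,68),.15),((414,130),.12)]: print("bar",ci(atz("top",*T(*a),z)))
    for n,u,v,z in [("can",305,150,.19),("jar",417,150,.1)]: print(n,atz("top",u/1.5625,v/1.5625,z))
    print("sd",atz("top",305/1.5625,207/1.5625,.01))
E
python3 fit.py
```

```text
jig [ 0.5894 -0.1266] -4.34
[[-0.4, 0.9], [-0.3, 0.7], [-0.7, 0.0], [0.0, -0.3], [-0.0, 0.5], [-0.4, 0.0], [-0.3, 0.1], [-0.3, -0.0], [0.7, -0.7], [0.1, -0.4], [-0.6, 0.1], [-0.5, -2.5], [-0.1, -1.6], [0.2, -0.3]]
tube [0.4684 0.203 ] -102.3
[[-0.5, 0.3], [-0.2, 0.9], [0.2, -0.3], [0.4, -0.3], [-0.5, 0.5], [0.2, -0.5], [-0.1, -0.8], [-0.1, 0.6], [-0.7, -0.3], [0.2, 1.1], [0.3, -0.8]]
[ 0.62431486 -0.04242603] [ 0.57333792 -0.00258423]
(488, 112) [ 3.  66.9]
(480, 188) [-66.9  68.8]
(466, 188) [-67.8  81.6]
(493, 28) [79. 68.]
(488, 106) [ 7.6 67.1]
(415, 26) [ 75.6 139. ]
(412, 104) [  4.2 136.1]
bar [28.4 86.6]
bar [-25.2 119. ]
bar [28.8 80.6]
bar [-24.7 128.5]
can [0.76805334 0.12209395 0.19      ]
jar [ 0.79222517 -0.10655678  0.1       ]
sd [0.68459473 0.15174444 0.01      ]
```

Request:
step_arm --steps '[{"dp": [25,-32,-5],"roll": 1.8},{"dp": [25,-32,-5],"roll": 1.8},{"dp": [25,-32,-5],"roll": 1.8},{"dp": [25,-32,-5],"roll": 1.8},{"dp": [25,-32,-5],"roll": 1.7}]' --jaw -1 --force 25

```text
time: 0.52
position: [0.3332, 0.3745, 0.2772]
ee_rot: [[-0.978, 0.211, -0.0], [0.211, 0.978, -0.0], [0.0, -0.0, -1.0]]
wrist_force: [1.2, 0.9, 0.6]
gripper_width: 1.003
grasp_force: 0.0
```

Request:
step_arm --steps '[{"dp": [25,-32,-10]},{"dp": [25,-32,-10]},{"dp": [25,-32,-10]},{"dp": [25,-32,-10]},{"dp": [25,-32,-10]}]'

```text
$.steps[0]: bad value
```

Request:
step_arm --steps '[{"dp": [10.5,-13,-10]},{"dp": [0,0,0]},{"dp": [0,0,0]}]'

```text
$.steps[0]: bad value
```

```bash
cat > bar.py <<'E'
from h import *
from scipy.optimize import minimize
import sys
J=np.array([.5894,-.1266]);a=np.radians(-4.34);Rj=np.array([[np.cos(a),-np.sin(a),0],[np.sin(a),np.cos(a),0],[0,0,1]])
l=np.radians(35);Z=np.array([-np.sin(l),0,np.cos(l)]);E1=np.array([np.cos(l),0,np.sin(l)]);E2=np.array([0,1,0])
def corners(p):
    b=np.cos(p[2])*E1+np.sin(p[2])*E2;n=np.cross(Z,b);g=np.array([p[0],p[1],.132])
    return [Rj@(g+i*.038*b+j*.008*n+k*.013*Z)+[*J,0] for i in(-1,1) for j in(-1,1) for k in(-1,1)]
def mask(f,cam,g):
    h=cv2.cvtColor(f,cv2.COLOR_BGR2HSV);m=cv2.inRange(h,(22,170,90),(35,255,255))
    q=np.zeros_like(m);u=proj(cam,Rj@np.array([*g,.132])+[*J,0]);cv2.circle(q,tuple(u.astype(int)),28,255,-1);return m&q
def fitbar(fr,g):
    ms={c:mask(f,c,g) for c,f in fr.items()}
    def cost(p):
        s=0
        for c,m in ms.items():
            hull=cv2.convexHull(np.array([proj(c,x) for x in corners(p)],np.float32));q=np.zeros((384*4,512*4),np.uint8)
            cv2.fillConvexPoly(q,np.round((hull+.5)*4).astype(np.int32),255);q=cv2.resize(q,(512,384),interpolation=cv2.INTER_AREA)
            s+=np.abs(q.astype(float)-m).sum()/255
        return s
    best=min((minimize(cost,[*g,p],method="Nelder-Mead",options=dict(initial_simplex=[[*g,p],[g[0]+.008,g[1],p],[g[0],g[1]+.008,p],[*g,p+.2]])) for p in np.radians(np.arange(-90,90,20))),key=lambda r:r.fun)
    p=best.x;b=Rj@(np.cos(p[2])*E1+np.sin(p[2])*E2)
    print({c:int((m>0).sum()) for c,m in ms.items()},"cost",best.fun,"jig",p[:2].round(4),"phi",np.degrees(p[2]).round(1),"world",(Rj@np.array([*p[:2],.132])+[*J,0]).round(4),"bar yaw",np.degrees(np.arctan2(b[1],b[0])).round(1));return p
if __name__=="__main__":
    t=sys.argv[1]
    if t=="new":
        for n in("top","side"): cv2.imwrite(f"pics/{n}_{sys.argv[2]}.png",grab_frame(n))
        t=sys.argv[2];fr={n:cv2.imread(f"pics/{n}_{t}.png") for n in("top","side")}
    else: fr={n:cv2.imread(f"pics/{n}{t}.png") for n in("top","side")}
    fitbar(fr,[float(sys.argv[3]),float(sys.argv[4])])
E
python3 bar.py 0 x 0.0 0.103; python3 -c "
from h import *
o=get_obs();print(o['position'],o['q'],o['ee_rot'][:2,1])"
```

```text
[0.33322741 0.37454536 0.27720664] [ 3.47513680e+01  2.30295439e+00  1.04009129e+02 -1.47792978e-03
  7.37100585e+01 -4.30936313e+01] [0.21054996 0.97758305]Traceback (most recent call last):
  File "bar.py", line 30, in <module>
    fitbar(fr,[float(sys.argv[3]),float(sys.argv[4])])
    ~~~~~~^^^^^^^^^^^^^^^^^^^^^^^^^^^^^^^^^^^^^^^^^^^^
  File "bar.py", line 21, in fitbar
    best=min((minimize(cost,[*g,p],method="Nelder-Mead",options=dict(initial_simplex=[[*g,p],[g[0]+.008,g[1],p],[g[0],g[1]+.008,p],[*g,p+.2]])) for p in np.radians(np.arange(-90,90,20))),key=lambda r:r.fun)
  File "bar.py", line 21, in <genexpr>
    best=min((minimize(cost,[*g,p],method="Nelder-Mead",options=dict(initial_simplex=[[*g,p],[g[0]+.008,g[1],p],[g[0],g[1]+.008,p],[*g,p+.2]])) for p in np.radians(np.arange(-90,90,20))),key=lambda r:r.fun)
              ~~~~~~~~^^^^^^^^^^^^^^^^^^^^^^^^^^^^^^^^^^^^^^^^^^^^^^^^^^^^^^^^^^^^^^^^^^^^^^^^^^^^^^^^^^^^^^^^^^^^^^^^^^^^^^^^^^^^^^^^^^^^^^^^^
    res = _minimize_neldermead(fun, x0, args, callback, bounds=bounds,
                               **options)
    fxr = func(xr)
    fx = function(np.copy(x), *(wrapper_args + args))
  File "bar.py", line 17, in cost
    hull=cv2.convexHull(np.array([proj(c,x) for x in corners(p)],np.float32));q=np.zeros((384*4,512*4),np.uint8)
                                  ~~~~^^^^^
  File "h.py", line 8, in proj
    c=camera_info(cam);P=np.array(c["pose"]);q=P[:3,:3].T@(np.array(p)-P[:3,3]);return np.array([c["fx"]*q[0]/q[2]+c["cx"],c["fy"]*q[1]/q[2]+c["cy"]])
ValueError: time passes only in moves, steps and waits
```

Request:
step_arm --steps '[{"dp": [25,-32,-10],"roll": 0},{"dp": [25,-32,-10],"roll": 0},{"dp": [25,-32,-10],"roll": 0},{"dp": [25,-32,-10],"roll": 0},{"dp": [25,-32,-10],"roll": 0}]'

```text
time: 0.93
position: [0.458, 0.2149, 0.2273]
ee_rot: [[-0.977, 0.213, -0.0], [0.213, 0.977, 0.0], [0.0, -0.0, -1.0]]
wrist_force: [0.5, 1.3, -0.6]
gripper_width: 1.002
grasp_force: 0.0
```

Request:
step_arm --steps '[{"dp": [10,-12,-20],"roll": 0},{"dp": [0,0,0],"roll": 0},{"dp": [0,0,0],"roll": 0}]'

```text
time: 1.18
position: [0.4667, 0.2039, 0.2066]
ee_rot: [[-0.977, 0.215, -0.004], [0.215, 0.977, -0.0], [0.004, -0.001, -1.0]]
wrist_force: [-0.4, 0.1, -0.2]
gripper_width: 1.0
grasp_force: 0.0
```

```bash
cat >> h.py <<'E'
from functools import lru_cache
camera_info=lru_cache(camera_info)
E
python3 bar.py 0 x 0.0 0.103
```

```text
{'top': 120, 'side': 225} cost 102.85098039215686 jig [0.0063 0.1055] phi -28.4 world [ 0.6036 -0.0219  0.132 ] bar yaw -37.8
```

Request:
step_arm --steps '[{"dp": [1,-1,-35],"roll": 0},{"dp": [0,0,-35],"roll": 0},{"dp": [0,0,-30],"roll": 0},{"dp": [0,0,-16],"roll": 0},{"dp": [0,0,-10],"roll": 0}]'

```text
time: 1.6
position: [0.4664, 0.205, 0.0804]
ee_rot: [[-0.978, 0.211, -0.003], [0.211, 0.978, -0.0], [0.003, -0.001, -1.0]]
wrist_force: [-1.0, -0.4, -0.1]
gripper_width: 0.997
grasp_force: 0.0
```

Request:
step_arm --steps '[{"dp": [0,0,0],"roll": 0},{"dp": [0,0,0],"roll": 0},{"dp": [0,0,0],"roll": 0},{"dp": [0,0,0],"roll": 0},{"dp": [0,0,0],"roll": 0}]' --jaw 1 --force 25

```text
time: 2.02
position: [0.4693, 0.2041, 0.0833]
ee_rot: [[-0.977, 0.213, 0.003], [0.213, 0.977, 0.0], [-0.002, 0.001, -1.0]]
wrist_force: [-0.3, -0.1, 0.1]
gripper_width: 0.648
grasp_force: 0.0
```

Request:
step_arm --steps '[{"dp": [0,0,0],"roll": 0},{"dp": [0,0,0],"roll": 0},{"dp": [0,0,0],"roll": 0},{"dp": [0,0,0],"roll": 0},{"dp": [0,0,0],"roll": 0}]'

```text
time: 2.43
position: [0.4686, 0.2037, 0.0824]
ee_rot: [[-0.977, 0.213, 0.0], [0.213, 0.977, -0.0], [-0.0, 0.0, -1.0]]
wrist_force: [-2.3, -1.2, 5.6]
gripper_width: 0.45
grasp_force: 24.9
```

Request:
step_arm --steps '[{"dp": [0,0,30],"roll": 0},{"dp": [0,0,35],"roll": 0},{"dp": [0,0,35],"roll": 0},{"dp": [0,0,35],"roll": 0},{"dp": [0,0,35],"roll": 0}]'

```text
time: 2.85
position: [0.4675, 0.2036, 0.2527]
ee_rot: [[-0.977, 0.213, -0.002], [0.213, 0.977, -0.0], [0.002, -0.001, -1.0]]
wrist_force: [0.7, 0.3, -3.4]
gripper_width: 0.451
grasp_force: 24.9
```

Request:
step_arm --steps '[{"dp": [6,-30,0],"roll": -6},{"dp": [6,-30,0],"roll": -6},{"dp": [6,-30,0],"roll": -6},{"dp": [6,-30,0],"roll": -6},{"dp": [6,-30,0],"roll": -6}]'

```text
time: 3.27
position: [0.4978, 0.0525, 0.2512]
ee_rot: [[-0.737, 0.676, -0.001], [0.676, 0.737, 0.0], [0.001, -0.001, -1.0]]
wrist_force: [1.3, -0.4, -3.0]
gripper_width: 0.449
grasp_force: 24.9
```

Request:
step_arm --steps '[{"dp": [6,-30,0],"roll": -6},{"dp": [6,-30,0],"roll": -6},{"dp": [6,-30,0],"roll": -6},{"dp": [6,-30,0],"roll": -6},{"dp": [6,-30,0],"roll": -6}]'

```text
time: 3.68
position: [0.5279, -0.0976, 0.251]
ee_rot: [[-0.299, 0.954, -0.001], [0.954, 0.299, 0.001], [0.001, -0.001, -1.0]]
wrist_force: [1.2, -0.5, -3.1]
gripper_width: 0.456
grasp_force: 24.9
```

Request:
step_arm --steps '[{"dp": [5,-34,0],"roll": -6},{"dp": [5,-34,0],"roll": -6},{"dp": [5,-34,0],"roll": -6},{"dp": [0,0,0],"roll": -4},{"dp": [0,0,0],"roll": 0}]'

```text
time: 4.1
position: [0.5428, -0.2, 0.2507]
ee_rot: [[0.08, 0.997, -0.002], [0.997, -0.08, 0.001], [0.001, -0.002, -1.0]]
wrist_force: [0.1, -0.5, -2.8]
gripper_width: 0.452
grasp_force: 24.9
```

Request:
step_arm --steps '[{"dp": [0,0,0],"roll": 0},{"dp": [0,0,0],"roll": 0},{"dp": [0,0,0],"roll": 0}]'

```text
time: 4.35
position: [0.5431, -0.197, 0.2515]
ee_rot: [[0.072, 0.997, -0.001], [0.997, -0.072, 0.001], [0.001, -0.001, -1.0]]
wrist_force: [-0.4, -0.9, -2.7]
gripper_width: 0.451
grasp_force: 24.9
```

```bash
python3 - <<'E'
from h import *
t=grab_frame("top");s=grab_frame("side")
a=cv2.resize(t[110:230,200:340],None,fx=3.4,fy=3.4,interpolation=cv2.INTER_CUBIC)
b=cv2.resize(s[130:270,190:280],None,fx=3.2,fy=3.2,interpolation=cv2.INTER_CUBIC)
o=np.zeros((450,800,3),np.uint8);o[:a.shape[0],:a.shape[1]]=a;o[:b.shape[0],490:490+b.shape[1]]=b;cv2.imwrite("pics/p5.png",o);cv2.imwrite("pics/top_h.png",t)
E
```

```text
(no output)
```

View pics/p5.png

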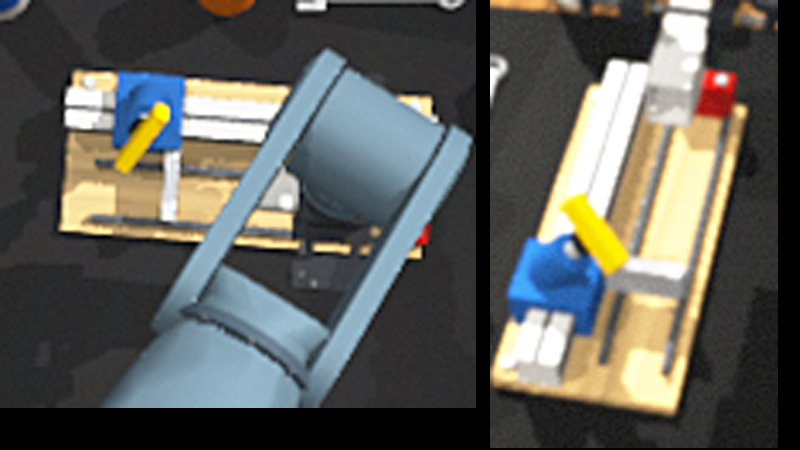

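The tube is held and level over the channel, its +y end visible at (270-297, 165-210) in the left panel. I'll check where that end is, then lower it.

```bash
python3 - <<'E'
from h import *
for x,y in((265,195),(272,210)): 
  print(atz("top",200/1+x/3.4,110+y/3.4,.219))
E
```

```text
[ 0.53760621 -0.13930676  0.219     ]
[ 0.52399263 -0.14561544  0.219     ]
```

Request:
step_arm --steps '[{"dp": [1,-1,-35],"roll": 0},{"dp": [0,0,-35],"roll": 0},{"dp": [0,0,-30],"roll": 0},{"dp": [0,0,-20],"roll": 0},{"dp": [0,0,0],"roll": 0}]'

```text
time: 4.87
position: [0.5416, -0.1969, 0.127]
ee_rot: [[0.073, 0.997, -0.008], [0.997, -0.073, 0.005], [0.004, -0.008, -1.0]]
wrist_force: [-1.0, 1.1, -3.3]
gripper_width: 0.453
grasp_force: 24.9
```

Request:
step_arm --steps '[{"dp": [1,6,-8],"roll": 0},{"dp": [0,0,-8],"roll": 0},{"dp": [0,0,-8],"roll": 0},{"dp": [0,0,0],"roll": 0},{"dp": [0,0,0],"roll": 0}]'

```text
time: 5.28
position: [0.5455, -0.1933, 0.1082]
ee_rot: [[0.074, 0.997, 0.0], [0.997, -0.074, -0.0], [-0.0, 0.0, -1.0]]
wrist_force: [-0.8, 0.3, -3.0]
gripper_width: 0.456
grasp_force: 24.9
```

Request:
step_arm --steps '[{"dp": [0,0,-3],"roll": 0},{"dp": [0,0,-2],"roll": 0},{"dp": [0,0,0],"roll": 0},{"dp": [0,0,0],"roll": 0}]'

```text
time: 5.62
position: [0.5454, -0.1933, 0.103]
ee_rot: [[0.075, 0.997, 0.0], [0.997, -0.075, -0.0], [-0.0, 0.0, -1.0]]
wrist_force: [0.2, -0.5, -3.5]
gripper_width: 0.452
grasp_force: 24.9
```

Request:
step_arm --steps '[{"dp": [0,0,-3],"roll": 0},{"dp": [0,0,-2],"roll": 0},{"dp": [0,0,-2],"roll": 0},{"dp": [0,0,0],"roll": 0},{"dp": [0,0,0],"roll": 0}]'

```text
time: 6.03
position: [0.5454, -0.1933, 0.0963]
ee_rot: [[0.075, 0.997, 0.0], [0.997, -0.075, -0.0], [-0.0, 0.0, -1.0]]
wrist_force: [-2.0, 0.8, 3.7]
gripper_width: 0.451
grasp_force: 24.9
```

Request:
step_arm --steps '[{"dp": [0,0,0],"roll": 0},{"dp": [0,0,0],"roll": 0},{"dp": [0,0,0],"roll": 0},{"dp": [0,0,0],"roll": 0},{"dp": [0,0,0],"roll": 0}]' --jaw -0.36

```text
time: 6.45
position: [0.5454, -0.1933, 0.0958]
ee_rot: [[0.075, 0.997, 0.0], [0.997, -0.075, -0.0], [-0.0, 0.0, -1.0]]
wrist_force: [0.2, 1.0, 0.0]
gripper_width: 0.68
grasp_force: 0.0
```

Request:
step_arm --steps '[{"dp": [0,0,15],"roll": 0},{"dp": [0,0,30],"roll": 0},{"dp": [0,0,35],"roll": 0},{"dp": [0,0,35],"roll": 0},{"dp": [0,0,35],"roll": 0}]'

```text
time: 6.87
position: [0.545, -0.1931, 0.2473]
ee_rot: [[0.075, 0.997, -0.0], [0.997, -0.075, 0.0], [0.0, -0.0, -1.0]]
wrist_force: [0.9, -0.3, 0.0]
gripper_width: 0.676
grasp_force: 0.0
```

Request:
step_arm --steps '[{"dp": [-35,0,10],"roll": 0},{"dp": [-35,0,0],"roll": 0},{"dp": [-35,0,0],"roll": 0},{"dp": [-35,0,0],"roll": 0},{"dp": [0,0,0],"roll": 0}]'

```text
time: 7.28
position: [0.4006, -0.1918, 0.2547]
ee_rot: [[0.076, 0.997, -0.004], [0.997, -0.076, 0.002], [0.002, -0.004, -1.0]]
wrist_force: [0.3, 0.2, 0.5]
gripper_width: 0.68
grasp_force: 0.0
```

```bash
python3 bar.py new a 0.0 0.103; python3 - <<'E'
from h import *
t=cv2.imread("pics/top_a.png");s=cv2.imread("pics/side_a.png")
a=cv2.resize(t[110:230,200:340],None,fx=3.4,fy=3.4,interpolation=cv2.INTER_CUBIC)
b=cv2.resize(s[130:270,190:280],None,fx=3.2,fy=3.2,interpolation=cv2.INTER_CUBIC)
o=np.zeros((450,800,3),np.uint8);o[:a.shape[0],:a.shape[1]]=a;o[:b.shape[0],490:490+b.shape[1]]=b;cv2.imwrite("pics/p6.png",o)
E
```

```text
{'top': 120, 'side': 217} cost 110.28627450980392 jig [0.0053 0.1062] phi -28.3 world [ 0.6028 -0.0212  0.132 ] bar yaw -37.7
```

View pics/p6.png

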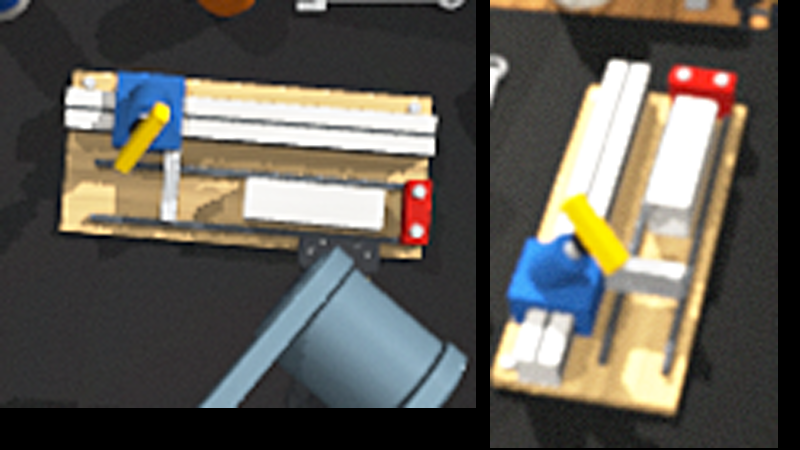

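```bash
sed -i 's/(22,170,90),(35,255,255)/LO,(36,255,255)/; s/^import sys/import sys\nLO=(22,170,90)/' bar.py; python3 - <<'E'
import bar
from bar import *
fr={n:cv2.imread(f"pics/{n}_a.png") for n in("top","side")}
for lo in((21,140,60),(21,120,60),(20,150,40)):
    bar.LO=lo
    for k in(fr,{"top":fr["top"]},{"side":fr["side"]}): p=fitbar(k,[0.0,.103])
bar.LO=(21,140,60);p=fitbar(fr,[0.0,.103]);out=[]
for n in fr:
    u=proj(n,Rj@np.array([0,.103,.132])+[*J,0]).astype(int);k=10
    big=lambda m:cv2.resize(m[u[1]-25:u[1]+25,u[0]-20:u[0]+20],None,fx=k,fy=k,interpolation=cv2.INTER_NEAREST)
    a=big(fr[n]);h=cv2.convexHull(np.array([(proj(n,x)-u+[20,25]+.5)*k for x in corners(p)],np.float32)).astype(int);cv2.polylines(a,[h],True,(255,0,255),1)
    cv2.drawContours(a,cv2.findContours(big(mask(fr[n],n,[0,.103])),0,2)[0],-1,(0,255,0),1);out.append(a)
cv2.imwrite("pics/p7.png",np.hstack(out))
E
```

```text
{'top': 129, 'side': 240} cost 89.27843137254902 jig [0.0057 0.1059] phi -29.4 world [ 0.6031 -0.0215  0.132 ] bar yaw -38.8
{'top': 129} cost 24.898039215686275 jig [0.0059 0.1063] phi -28.5 world [ 0.6033 -0.021   0.132 ] bar yaw -37.8
{'side': 240} cost 56.69803921568627 jig [0.0065 0.1034] phi -27.8 world [ 0.6037 -0.024   0.132 ] bar yaw -37.1
{'top': 132, 'side': 245} cost 81.84705882352941 jig [0.0058 0.1057] phi 150.7 world [ 0.6032 -0.0216  0.132 ] bar yaw 141.2
{'top': 132} cost 23.890196078431373 jig [0.0061 0.106 ] phi -29.0 world [ 0.6035 -0.0213  0.132 ] bar yaw -38.5
{'side': 245} cost 50.82745098039216 jig [0.0065 0.1032] phi -27.8 world [ 0.6037 -0.0242  0.132 ] bar yaw -37.1
{'top': 125, 'side': 235} cost 96.27843137254902 jig [0.0062 0.1054] phi 151.7 world [ 0.6036 -0.022   0.132 ] bar yaw 142.3
{'top': 125} cost 27.780392156862746 jig [0.0067 0.1063] phi 151.4 world [ 0.6041 -0.0211  0.132 ] bar yaw 142.1
{'side': 235} cost 59.76862745098039 jig [0.0075 0.1024] phi -27.4 world [ 0.6047 -0.0251  0.132 ] bar yaw -36.7
{'top': 129, 'side': 240} cost 89.27843137254902 jig [0.0057 0.1059] phi -29.4 world [ 0.6031 -0.0215  0.132 ] bar yaw -38.8
```

View pics/p7.png

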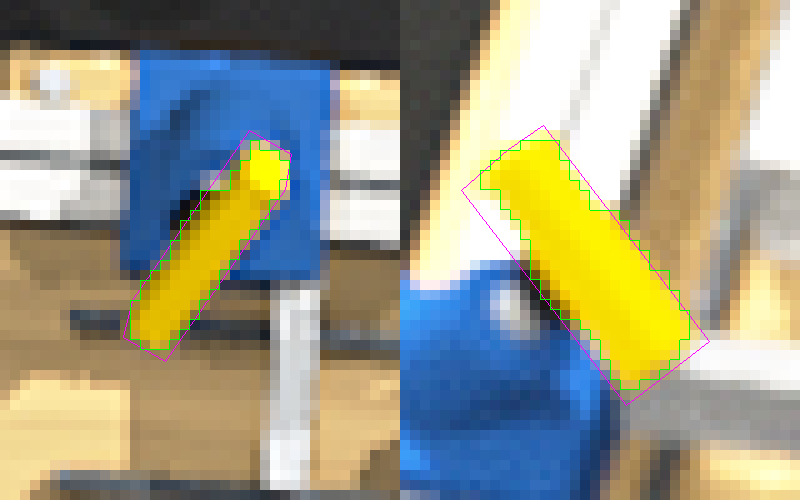

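Request:
step_arm --steps '[{"dp": [25,21,3],"roll": 7},{"dp": [25,21,3],"roll": 7},{"dp": [25,21,0],"roll": 7},{"dp": [25,21,0],"roll": 7},{"dp": [25,21,0],"roll": 7}]' --jaw -0.5

```text
time: 7.8
position: [0.5329, -0.0869, 0.2621]
ee_rot: [[-0.516, 0.856, 0.001], [0.856, 0.516, -0.0], [-0.001, 0.001, -1.0]]
wrist_force: [-0.7, -0.6, 1.0]
gripper_width: 0.75
grasp_force: 0.0
```

Request:
step_arm --steps '[{"dp": [25,21,0],"roll": 7},{"dp": [25,21,0],"roll": 7},{"dp": [27,23,0],"roll": 7},{"dp": [0,0,0],"roll": 0},{"dp": [0,0,0],"roll": 0}]'

```text
time: 8.22
position: [0.6091, -0.0215, 0.261]
ee_rot: [[-0.787, 0.617, -0.0], [0.617, 0.787, 0.0], [0.0, -0.0, -1.0]]
wrist_force: [0.6, -0.2, -0.4]
gripper_width: 0.753
grasp_force: 0.0
```

Request:
step_arm --steps '[{"dp": [0,0,0],"roll": 0},{"dp": [0,0,0],"roll": 0}]'

```text
time: 8.38
position: [0.6072, -0.0236, 0.2616]
ee_rot: [[-0.784, 0.621, -0.001], [0.621, 0.784, -0.0], [0.0, -0.0, -1.0]]
wrist_force: [1.0, -0.3, 1.0]
gripper_width: 0.745
grasp_force: 0.0
```

Request:
step_arm --steps '[{"dp": [-4,1,-20],"roll": 0},{"dp": [0,0,-20],"roll": 0},{"dp": [0,0,-20],"roll": 0},{"dp": [0,0,-16],"roll": 0},{"dp": [0,0,0],"roll": 0}]'

```text
time: 8.8
position: [0.6008, -0.0229, 0.1825]
ee_rot: [[-0.783, 0.621, -0.006], [0.621, 0.783, 0.001], [0.005, -0.003, -1.0]]
wrist_force: [-1.1, 0.3, 0.8]
gripper_width: 0.747
grasp_force: 0.0
```

Request:
step_arm --steps '[{"dp": [0,0,0],"roll": 0},{"dp": [0,0,0],"roll": 0},{"dp": [0,0,0],"roll": 0},{"dp": [0,0,0],"roll": 0},{"dp": [0,0,0],"roll": 0}]' --jaw 1 --force 15

```text
time: 9.22
position: [0.6038, -0.0224, 0.187]
ee_rot: [[-0.785, 0.62, 0.002], [0.62, 0.785, -0.0], [-0.002, 0.001, -1.0]]
wrist_force: [0.2, 0.1, 0.1]
gripper_width: 0.394
grasp_force: 0.3
```

Request:
step_arm --steps '[{"dp": [0,0,0],"roll": 0},{"dp": [0,0,0],"roll": 0},{"dp": [0,0,0],"roll": 0},{"dp": [0,0,0],"roll": 0},{"dp": [0,0,0],"roll": 0}]'

```text
time: 9.63
position: [0.6044, -0.0223, 0.187]
ee_rot: [[-0.785, 0.62, 0.003], [0.62, 0.785, -0.0], [-0.003, 0.002, -1.0]]
wrist_force: [4.0, 0.3, 4.7]
gripper_width: 0.319
grasp_force: 14.6
```

Request:
step_arm --steps '[{"dp": [0,0,0],"roll": 0},{"dp": [0,0,0],"roll": 0},{"dp": [0,0,0],"roll": 0},{"dp": [0,0,0],"roll": 0},{"dp": [0,0,0],"roll": 0}]'

```text
time: 10.05
position: [0.6043, -0.0223, 0.1869]
ee_rot: [[-0.785, 0.62, 0.003], [0.62, 0.785, -0.0], [-0.002, 0.001, -1.0]]
wrist_force: [4.5, 1.4, 5.2]
gripper_width: 0.322
grasp_force: 14.6
```

Request:
step_arm --steps '[{"dp": [-0.4,-5,0],"roll": 0},{"dp": [-0.4,-5,0],"roll": 0},{"dp": [-0.7,-10,0],"roll": 0},{"dp": [-0.7,-10,0],"roll": 0},{"dp": [-0.7,-10,0],"roll": 0}]'

```text
time: 10.47
position: [0.6012, -0.0624, 0.1869]
ee_rot: [[-0.785, 0.619, 0.002], [0.619, 0.785, 0.0], [-0.002, 0.001, -1.0]]
wrist_force: [3.3, 2.0, 5.9]
gripper_width: 0.32
grasp_force: 14.6
```

Request:
step_arm --steps '[{"dp": [-0.7,-10,0],"roll": 0},{"dp": [-0.7,-10,0],"roll": 0},{"dp": [-0.5,-7,0],"roll": 0},{"dp": [-0.4,-5,0],"roll": 0},{"dp": [-0.2,-3,0],"roll": 0}]'

```text
time: 10.88
position: [0.5985, -0.0976, 0.1869]
ee_rot: [[-0.785, 0.62, 0.002], [0.62, 0.785, 0.0], [-0.001, 0.001, -1.0]]
wrist_force: [3.4, 3.1, 7.8]
gripper_width: 0.322
grasp_force: 14.6
```

Request:
step_arm --steps '[{"dp": [-0.2,-3,0],"roll": 0},{"dp": [-0.2,-3,0],"roll": 0},{"dp": [-0.2,-3,0],"roll": 0},{"dp": [0,0,0],"roll": 0},{"dp": [0,0,0],"roll": 0}]'

```text
time: 11.3
position: [0.5978, -0.1065, 0.1869]
ee_rot: [[-0.785, 0.62, 0.001], [0.62, 0.785, -0.0], [-0.001, 0.001, -1.0]]
wrist_force: [2.0, 1.3, 6.8]
gripper_width: 0.32
grasp_force: 14.6
```

Request:
step_arm --steps '[{"dp": [-0.2,-2,0],"roll": 0},{"dp": [-0.2,-2,0],"roll": 0},{"dp": [-0.1,-1,0],"roll": 0},{"dp": [0,0,0],"roll": 0}]'

```text
time: 11.63
position: [0.5974, -0.1111, 0.1869]
ee_rot: [[-0.785, 0.62, 0.002], [0.62, 0.785, 0.0], [-0.001, 0.001, -1.0]]
wrist_force: [3.5, 2.4, 7.5]
gripper_width: 0.319
grasp_force: 14.7
```

Request:
step_arm --steps '[{"dp": [-0.1,-1,0],"roll": 0},{"dp": [-0.1,-1,0],"roll": 0},{"dp": [-0.1,-1,0],"roll": 0},{"dp": [0,0,0],"roll": 0}]'

```text
time: 11.97
position: [0.5972, -0.1139, 0.1868]
ee_rot: [[-0.785, 0.62, 0.002], [0.62, 0.785, 0.0], [-0.001, 0.001, -1.0]]
wrist_force: [3.9, 2.2, 7.0]
gripper_width: 0.323
grasp_force: 14.7
```

Request:
step_arm --steps '[{"dp": [-0.1,-1,0],"roll": 0},{"dp": [-0.1,-1,0],"roll": 0},{"dp": [0,0,0],"roll": 0},{"dp": [0,0,0],"roll": 0}]'

```text
time: 12.3
position: [0.5971, -0.1146, 0.1868]
ee_rot: [[-0.785, 0.619, 0.002], [0.619, 0.785, 0.003], [0.0, 0.003, -1.0]]
wrist_force: [4.8, 6.8, 6.7]
gripper_width: 0.319
grasp_force: 14.7
```

Request:
step_arm --steps '[{"dp": [-0.1,-1,0],"roll": 0},{"dp": [0,0,0],"roll": 0},{"dp": [0,0,0],"roll": 0}]'

```text
time: 12.55
position: [0.5971, -0.1149, 0.1868]
ee_rot: [[-0.785, 0.619, 0.002], [0.619, 0.785, 0.004], [0.001, 0.004, -1.0]]
wrist_force: [5.7, 10.1, 7.8]
gripper_width: 0.32
grasp_force: 14.8
```

```bash
python3 - <<'E'
from h import *
t=grab_frame("top");s=grab_frame("side")
a=cv2.resize(t[110:230,200:340],None,fx=3.4,fy=3.4,interpolation=cv2.INTER_CUBIC)
b=cv2.resize(s[130:270,190:280],None,fx=3.2,fy=3.2,interpolation=cv2.INTER_CUBIC)
o=np.zeros((450,800,3),np.uint8);o[:a.shape[0],:a.shape[1]]=a;o[:b.shape[0],490:490+b.shape[1]]=b;cv2.imwrite("pics/p8.png",o)
print(get_obs()["wrist_force"],get_obs()["q"])
E
```

```text
[4.29614442 9.60466556 7.61662315] [-22.15725321  21.50159825  92.42906753   0.26197447  66.04104504
 -74.02058218]
```

View pics/p8.png

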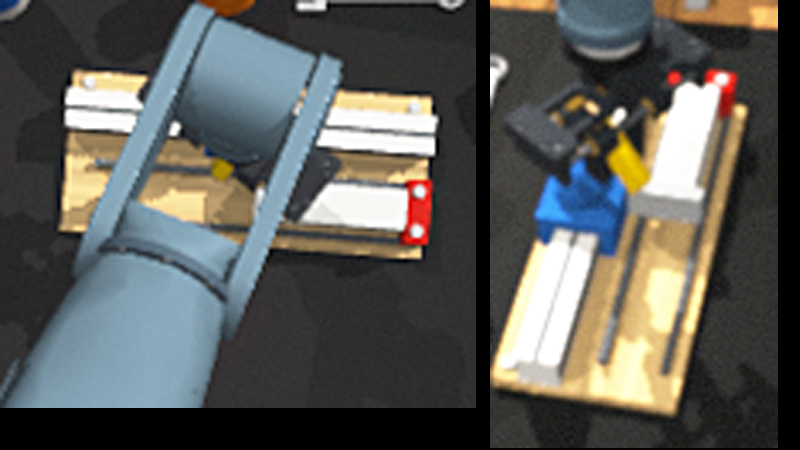

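The plate has pushed the tube against the red block, at (410-430, 185-240) in the left panel, with no gap visible. Next I tighten clockwise.

Request:
step_arm --steps '[{"dp": [0,0,0],"roll": 0},{"dp": [0,0,0],"roll": 0},{"dp": [0,0,0],"roll": -4},{"dp": [0,0,0],"roll": -4},{"dp": [0,0,0],"roll": -4}]' --force 35

```text
time: 13.07
position: [0.5977, -0.1144, 0.187]
ee_rot: [[-0.638, 0.77, 0.004], [0.77, 0.638, 0.004], [0.001, 0.005, -1.0]]
wrist_force: [8.7, 7.9, 4.6]
gripper_width: 0.32
grasp_force: 35.8
```

Request:
step_arm --steps '[{"dp": [0,0,0],"roll": -4},{"dp": [0,0,0],"roll": -4},{"dp": [0,0,0],"roll": -4},{"dp": [0,0,0],"roll": -4},{"dp": [0,0,0],"roll": 0}]'

```text
time: 13.48
position: [0.598, -0.1153, 0.187]
ee_rot: [[-0.4, 0.916, 0.005], [0.916, 0.4, 0.003], [0.001, 0.005, -1.0]]
wrist_force: [7.5, 7.5, 5.2]
gripper_width: 0.343
grasp_force: 35.9
```

```bash
python3 -c "
from h import *
o=get_obs();print(o['wrist_torque'],o['wrist_force'])"
```

```text
[ 1.66123718 -1.86577858  0.51084419] [7.5177347  7.53020119 5.1836895 ]
```

Request:
step_arm --steps '[{"dp": [0,0,0],"roll": -4},{"dp": [0,0,0],"roll": -4},{"dp": [0,0,0],"roll": -4},{"dp": [0,0,0],"roll": -4},{"dp": [0,0,0],"roll": -4}]'

```text
time: 13.9
position: [0.5979, -0.1169, 0.1864]
ee_rot: [[-0.062, 0.998, 0.005], [0.998, 0.062, -0.0], [-0.0, 0.005, -1.0]]
wrist_force: [9.2, -0.5, -1.7]
gripper_width: 0.358
grasp_force: 35.5
```

Request:
step_arm --steps '[{"dp": [0,0,0],"roll": -4},{"dp": [0,0,0],"roll": -4},{"dp": [0,0,0],"roll": 0}]'

```text
time: 14.15
position: [0.5977, -0.1177, 0.1863]
ee_rot: [[0.078, 0.997, 0.004], [0.997, -0.078, -0.001], [-0.001, 0.004, -1.0]]
wrist_force: [9.4, -1.5, -1.7]
gripper_width: 0.36
grasp_force: 35.3
```

```bash
python3 -c "
from h import *
o=get_obs();print(o['wrist_torque'],o['wrist_force'])"
```

```text
[-0.13254237 -1.78745799  0.2534349 ] [ 9.36284257 -1.48099931 -1.65201865]
```

Request:
step_arm --steps '[{"dp": [0.5,0,0],"roll": -4},{"dp": [0.5,0,0],"roll": -4},{"dp": [0,0,0],"roll": -4},{"dp": [0,0,0],"roll": -4},{"dp": [0,0,0],"roll": 0}]' --force 40

```text
time: 14.57
position: [0.5975, -0.1187, 0.1859]
ee_rot: [[0.35, 0.937, 0.001], [0.937, -0.35, -0.003], [-0.002, 0.002, -1.0]]
wrist_force: [2.7, -6.5, 0.6]
gripper_width: 0.355
grasp_force: 40.0
```

```bash
python3 -c "
from h import *
o=get_obs();print(o['wrist_torque'],o['wrist_force'])"
```

```text
[-0.85738855 -0.96460551  0.23241614] [ 2.71113951 -6.49025148  0.60895303]
```

Request:
step_arm --steps '[{"dp": [0,0,0],"roll": -4},{"dp": [0,0,0],"roll": -4},{"dp": [0,0,0],"roll": -4},{"dp": [0,0,0],"roll": -4},{"dp": [0,0,0],"roll": 0}]'

```text
time: 14.98
position: [0.5965, -0.1194, 0.1857]
ee_rot: [[0.595, 0.804, -0.002], [0.804, -0.595, -0.004], [-0.004, 0.001, -1.0]]
wrist_force: [-1.3, -9.0, 2.0]
gripper_width: 0.347
grasp_force: 39.8
```

```bash
python3 -c "
from h import *
o=get_obs();print(o['wrist_torque'],o['wrist_force'])"
```

```text
[-1.43661986 -0.18181811  0.25232063] [-1.26650867 -8.95173283  1.98585255]
```

Request:
step_arm --steps '[{"dp": [0,-2,0],"roll": 0},{"dp": [0,-1,0],"roll": 0},{"dp": [0,0,0],"roll": 0}]'

```text
time: 15.23
position: [0.5969, -0.1206, 0.1852]
ee_rot: [[0.592, 0.806, -0.001], [0.806, -0.592, -0.0], [-0.001, -0.0, -1.0]]
wrist_force: [1.9, -3.4, -3.5]
gripper_width: 0.337
grasp_force: 45.1
```

Request:
step_arm --steps '[{"dp": [0,0,0],"roll": -4},{"dp": [0,0,0],"roll": -4},{"dp": [0,0,0],"roll": 0}]'

```text
time: 15.48
position: [0.5962, -0.1205, 0.1851]
ee_rot: [[0.699, 0.715, -0.003], [0.715, -0.699, -0.001], [-0.003, -0.002, -1.0]]
wrist_force: [-0.5, -4.1, -2.0]
gripper_width: 0.335
grasp_force: 47.1
```

```bash
python3 - <<'E'
from h import *
o=get_obs();print(o['wrist_torque'],o['wrist_force'])
t=grab_frame("top");s=grab_frame("side")
a=cv2.resize(t[110:230,200:340],None,fx=3.4,fy=3.4,interpolation=cv2.INTER_CUBIC)
b=cv2.resize(s[130:230,205:275],None,fx=4.4,fy=4.4,interpolation=cv2.INTER_CUBIC)
o=np.zeros((450,800,3),np.uint8);o[:a.shape[0],:a.shape[1]]=a;o[:b.shape[0],490:490+b.shape[1]]=b;cv2.imwrite("pics/p9.png",o)
E
```

```text
[-0.92208113 -0.21614151  0.0848274 ] [-0.51895934 -4.09469163 -1.95025021]
```

View pics/p9.png

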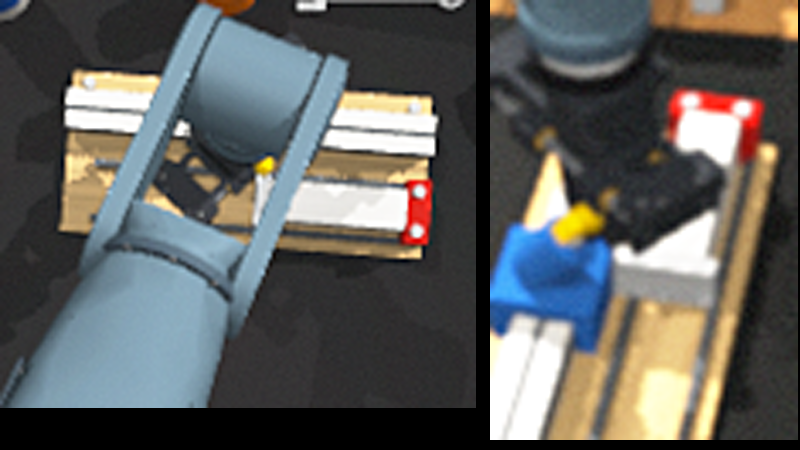

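The bar has followed the tool: one end now points towards the tube, at (265,165). The tube still sits against the block. Continuing to the stop.

Request:
step_arm --steps '[{"dp": [0,-1,0],"roll": -4},{"dp": [0,0,0],"roll": -4},{"dp": [0,0,0],"roll": -4},{"dp": [0,0,0],"roll": 0}]' --force 50

```text
time: 15.92
position: [0.5944, -0.1212, 0.1847]
ee_rot: [[0.831, 0.556, -0.008], [0.556, -0.831, -0.0], [-0.007, -0.004, -1.0]]
wrist_force: [-12.5, -4.2, 3.4]
gripper_width: 0.315
grasp_force: 50.9
```

```bash
python3 -c "
from h import *
o=get_obs();print(o['wrist_torque'],o['wrist_force'])"
```

```text
[-1.29930186  1.03710429  0.41687287] [-12.47287     -4.21028772   3.42819405]
```

Request:
step_arm --steps '[{"dp": [0,0,0],"roll": -4},{"dp": [0,0,0],"roll": -4},{"dp": [0,0,0],"roll": 0}]'

```text
time: 16.17
position: [0.5939, -0.1204, 0.1849]
ee_rot: [[0.9, 0.437, -0.009], [0.437, -0.9, 0.001], [-0.008, -0.005, -1.0]]
wrist_force: [-15.7, -0.6, 5.9]
gripper_width: 0.314
grasp_force: 60.7
```

```bash
python3 -c "
from h import *
o=get_obs();print(o['wrist_torque'],o['wrist_force'])"
```

```text
[-0.72951113  1.18655257  1.62641252] [-15.74518223  -0.56570412   5.90444149]
```

Request:
step_arm --steps '[{"dp": [0,0,0],"roll": -3},{"dp": [0,0,0],"roll": 0},{"dp": [0,0,0],"roll": 0}]'

```text
time: 16.42
position: [0.5941, -0.1201, 0.1851]
ee_rot: [[0.919, 0.393, -0.009], [0.393, -0.919, 0.001], [-0.008, -0.004, -1.0]]
wrist_force: [-16.1, 0.3, 7.4]
gripper_width: 0.318
grasp_force: 68.1
```

```bash
python3 -c "
from h import *
o=get_obs();print(o['wrist_torque'],o['wrist_force'])"
```

```text
[-0.51745826  1.04184895  2.23968215] [-16.09819109   0.30225745   7.35049077]
```

Request:
step_arm --steps '[{"dp": [0,0,0],"roll": 0},{"dp": [0,0,0],"roll": 0},{"dp": [0,0,0],"roll": 0},{"dp": [0,0,0],"roll": 0},{"dp": [0,0,0],"roll": 0}]' --jaw -0.8

```text
time: 16.83
position: [0.5973, -0.1209, 0.1858]
ee_rot: [[0.922, 0.387, -0.0], [0.387, -0.922, 0.001], [0.0, -0.001, -1.0]]
wrist_force: [0.7, -0.3, 0.1]
gripper_width: 0.67
grasp_force: 0.0
```

Request:
step_arm --steps '[{"dp": [0,0,15],"roll": 0},{"dp": [0,0,25],"roll": 0},{"dp": [0,0,30],"roll": 0},{"dp": [0,0,30],"roll": 0},{"dp": [0,0,10],"roll": 0}]'

```text
time: 17.25
position: [0.5991, -0.1217, 0.3013]
ee_rot: [[0.922, 0.387, 0.007], [0.387, -0.922, -0.003], [0.006, 0.005, -1.0]]
wrist_force: [0.7, -0.2, 0.8]
gripper_width: 0.9
grasp_force: 0.0
```

Request:
step_arm --steps '[{"dp": [-38,0,0],"roll": 0},{"dp": [-38,0,0],"roll": 0},{"dp": [-38,0,0],"roll": 0},{"dp": [-38,0,0],"roll": 0},{"dp": [-30,0,0],"roll": 0}]'

```text
time: 17.67
position: [0.4129, -0.1206, 0.2949]
ee_rot: [[0.922, 0.387, -0.001], [0.387, -0.922, 0.001], [-0.001, -0.001, -1.0]]
wrist_force: [0.1, -0.1, 1.1]
gripper_width: 0.905
grasp_force: 0.0
```

```bash
python3 bar.py new z 0.005 0.012; python3 - <<'E'
from h import *
t=cv2.imread("pics/top_z.png");s=cv2.imread("pics/side_z.png")
a=cv2.resize(t[110:230,200:340],None,fx=3.4,fy=3.4,interpolation=cv2.INTER_CUBIC)
b=cv2.resize(s[130:230,205:275],None,fx=4.4,fy=4.4,interpolation=cv2.INTER_CUBIC)
o=np.zeros((450,800,3),np.uint8);o[:a.shape[0],:a.shape[1]]=a;o[:b.shape[0],490:490+b.shape[1]]=b;cv2.imwrite("pics/p10.png",o)
E
```

```text
{'top': 146, 'side': 120} cost 79.91372549019607 jig [0.0064 0.009 ] phi -117.3 world [ 0.5965 -0.1181  0.132 ] bar yaw -117.2
```

View pics/p10.png

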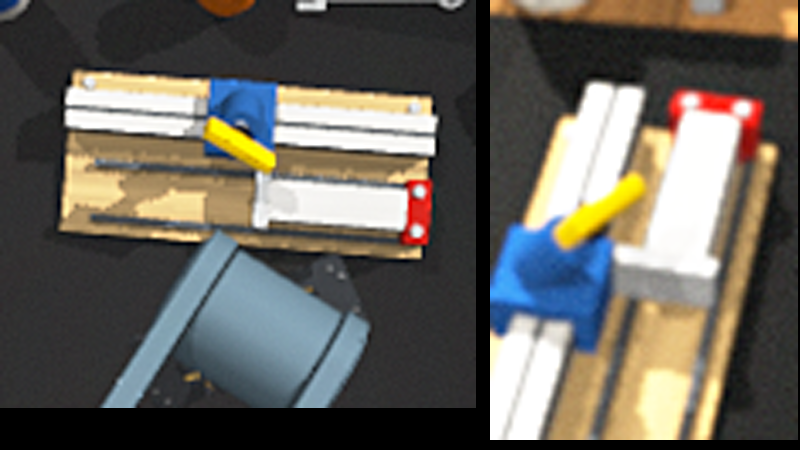

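The bar now lies from (210,128) to (272,160), about 1.55 rad clockwise of its start. The tube touches both the block and the plate. The tool ended about 40° ahead of the bar, so I'll regrip it square and confirm that this is the stop.

Request:
step_arm --steps '[{"dp": [37,0,0],"roll": 7},{"dp": [37,1,0],"roll": 7},{"dp": [37,1,0],"roll": 7},{"dp": [37,0,0],"roll": 7},{"dp": [37,0,0],"roll": 7}]'

```text
time: 18.18
position: [0.6028, -0.1189, 0.2952]
ee_rot: [[0.529, 0.849, 0.0], [0.849, -0.529, 0.0], [0.0, 0.0, -1.0]]
wrist_force: [0.5, -1.2, 0.7]
gripper_width: 0.9
grasp_force: 0.0
```

Request:
step_arm --steps '[{"dp": [0,0,0],"roll": 5},{"dp": [0,0,-10],"roll": 0},{"dp": [0,0,0],"roll": 0}]'

```text
time: 18.43
position: [0.5998, -0.1186, 0.2826]
ee_rot: [[0.46, 0.888, -0.004], [0.888, -0.46, 0.002], [-0.0, -0.004, -1.0]]
wrist_force: [-0.1, -0.5, -0.7]
gripper_width: 0.899
grasp_force: 0.0
```

Request:
step_arm --steps '[{"dp": [-3,1,-30],"roll": 0},{"dp": [0,0,-30],"roll": 0},{"dp": [0,0,-20],"roll": 0},{"dp": [0,0,-16],"roll": 0},{"dp": [0,0,0],"roll": 0}]' --jaw -0.5

```text
time: 18.85
position: [0.5943, -0.1174, 0.186]
ee_rot: [[0.461, 0.887, -0.006], [0.887, -0.461, 0.003], [-0.001, -0.007, -1.0]]
wrist_force: [-0.4, 0.8, 0.3]
gripper_width: 0.751
grasp_force: 0.0
```

Request:
step_arm --steps '[{"dp": [0,0,0],"roll": 0},{"dp": [0,0,0],"roll": 0},{"dp": [0,0,0],"roll": 0},{"dp": [0,0,0],"roll": 0},{"dp": [0,0,0],"roll": 0}]' --jaw 1 --force 40

```text
time: 19.27
position: [0.5977, -0.1184, 0.1912]
ee_rot: [[0.459, 0.889, 0.002], [0.889, -0.459, -0.001], [0.0, 0.002, -1.0]]
wrist_force: [-3.5, 1.7, 1.3]
gripper_width: 0.398
grasp_force: 1.7
```

Request:
step_arm --steps '[{"dp": [0,0,0],"roll": 0},{"dp": [0,0,0],"roll": 0},{"dp": [0,0,0],"roll": 0},{"dp": [0,0,0],"roll": 0},{"dp": [0,0,0],"roll": 0}]'

```text
time: 19.68
position: [0.5975, -0.1184, 0.1912]
ee_rot: [[0.459, 0.889, 0.001], [0.889, -0.459, -0.001], [-0.0, 0.001, -1.0]]
wrist_force: [-3.7, -0.6, 6.3]
gripper_width: 0.356
grasp_force: 40.1
```

```bash
python3 -c "
from h import *
o=get_obs();print(o['wrist_torque'],o['wrist_force'])"
```

```text
[-0.02684324  0.40384486 -0.01138247] [-3.6696083  -0.60451292  6.25941913]
```

Request:
step_arm --steps '[{"dp": [0,0,0],"roll": -4},{"dp": [0,0,0],"roll": -4},{"dp": [0,0,0],"roll": 0},{"dp": [0,0,0],"roll": 0}]'

```text
time: 20.02
position: [0.5976, -0.118, 0.1909]
ee_rot: [[0.576, 0.818, 0.001], [0.818, -0.576, -0.0], [0.001, 0.001, -1.0]]
wrist_force: [-2.3, 1.6, 5.7]
gripper_width: 0.353
grasp_force: 40.0
```

```bash
python3 -c "
from h import *
o=get_obs();print(o['wrist_torque'],o['wrist_force'])"
```

```text
[0.38048979 0.17633203 0.15985918] [-2.2736345   1.57458099  5.68989688]
```

Request:
step_arm --steps '[{"dp": [0,0,0],"roll": -4},{"dp": [0,0,0],"roll": -4},{"dp": [0,0,0],"roll": 0},{"dp": [0,0,0],"roll": 0}]'

```text
time: 20.35
position: [0.5978, -0.1181, 0.191]
ee_rot: [[0.683, 0.73, 0.002], [0.73, -0.683, -0.001], [0.001, 0.002, -1.0]]
wrist_force: [-2.8, 1.4, 5.0]
gripper_width: 0.341
grasp_force: 39.8
```

```bash
python3 -c "
from h import *
o=get_obs();print(o['wrist_torque'],o['wrist_force'])"
```

```text
[ 0.17839506 -0.17992166  0.75177828] [-2.81447574  1.39224301  4.99150049]
```

Request:
step_arm --steps '[{"dp": [0,0,0],"roll": -4},{"dp": [0,0,0],"roll": -4},{"dp": [0,0,0],"roll": 0},{"dp": [0,0,0],"roll": 0}]' --force 50

```text
time: 20.68
position: [0.5965, -0.1192, 0.1913]
ee_rot: [[0.778, 0.628, -0.002], [0.628, -0.778, -0.003], [-0.003, 0.001, -1.0]]
wrist_force: [-11.2, -2.0, 11.5]
gripper_width: 0.33
grasp_force: 51.3
```

```bash
python3 -c "
from h import *
o=get_obs();print(o['wrist_torque'],o['wrist_force'])"
```

```text
[-0.72433458  1.02071617  0.69438484] [-11.22740336  -2.04766498  11.49848638]
```

Request:
step_arm --steps '[{"dp": [0,0,0],"roll": -4},{"dp": [0,0,0],"roll": -3},{"dp": [0,0,0],"roll": 0},{"dp": [0,0,0],"roll": 0}]'

```text
time: 21.02
position: [0.5951, -0.1193, 0.1914]
ee_rot: [[0.848, 0.529, -0.006], [0.529, -0.848, -0.003], [-0.006, -0.001, -1.0]]
wrist_force: [-19.7, -1.1, 17.3]
gripper_width: 0.32
grasp_force: 54.0
```

```bash
python3 -c "
from h import *
o=get_obs();print(o['wrist_torque'],o['wrist_force'])"
```

```text
[-0.84610468  2.12905515  0.89750766] [-19.72119742  -1.09794971  17.31474529]
```

Request:
step_arm --steps '[{"dp": [0,0,0],"roll": 0},{"dp": [0,0,0],"roll": 0},{"dp": [0,0,0],"roll": 0},{"dp": [0,0,0],"roll": 0},{"dp": [0,0,0],"roll": 0}]' --jaw -0.8

```text
time: 21.43
position: [0.5975, -0.1183, 0.19]
ee_rot: [[0.85, 0.526, 0.001], [0.526, -0.85, -0.0], [0.0, 0.0, -1.0]]
wrist_force: [-0.4, 1.0, 0.5]
gripper_width: 0.673
grasp_force: 0.0
```

Request:
step_arm --steps '[{"dp": [0,0,15],"roll": 0},{"dp": [0,0,25],"roll": 0},{"dp": [0,0,30],"roll": 0},{"dp": [0,0,30],"roll": 0},{"dp": [0,0,10],"roll": 0}]'

```text
time: 21.85
position: [0.5991, -0.1188, 0.3051]
ee_rot: [[0.85, 0.526, 0.007], [0.526, -0.85, -0.003], [0.005, 0.006, -1.0]]
wrist_force: [1.1, -0.7, 0.8]
gripper_width: 0.904
grasp_force: 0.0
```

Request:
step_arm --steps '[{"dp": [-38,0,0],"roll": 0},{"dp": [-38,0,0],"roll": 0},{"dp": [-38,0,0],"roll": 0},{"dp": [-38,0,0],"roll": 0},{"dp": [-30,0,0],"roll": 0}]'

```text
time: 22.27
position: [0.4129, -0.1176, 0.2987]
ee_rot: [[0.85, 0.526, -0.001], [0.526, -0.85, 0.001], [-0.001, -0.001, -1.0]]
wrist_force: [-0.0, -0.1, -0.2]
gripper_width: 0.898
grasp_force: 0.0
```

```bash
python3 bar.py z x 0.005 0.012 2>/dev/null; python3 bar.py new y 0.005 0.012; python3 - <<'E'
from bar import *
# profiles along the channel centre at tube-top height, jig y (mm): plate/tube/block edges
Rc=lambda x,y,z:proj("top",Rj@np.array([x,y,z])/1000+[*J,0])
for n in("top_z","top_y"):
    f=cv2.imread(f"pics/{n}.png")
    for x,z in((-62,64),(-40,64)):
        ys=np.arange(10,-50,-3);q=np.array([Rc(x,y,z) for y in ys],np.float32).reshape(1,-1,2)
        print(n,x,list(zip(ys.tolist(),cv2.remap(f,q,None,1)[0].astype(int).mean(1).round().astype(int).tolist())))
    ys=np.arange(-150,-180,-2.);q=np.array([Rc(-40,y,55) for y in ys],np.float32).reshape(1,-1,2)
    print([(int(y),c.tolist()) for y,c in zip(ys,cv2.remap(f,q,None,1)[0])])
E
```

```text
{'top': 147, 'side': 122} cost 78.23529411764707 jig [0.0064 0.0091] phi 62.7 world [ 0.5964 -0.118   0.132 ] bar yaw 62.8
top_z -62 [(10, 136), (7, 135), (4, 135), (1, 135), (-2, 134), (-5, 119), (-8, 157), (-11, 217), (-14, 252), (-17, 246), (-20, 248), (-23, 224), (-26, 109), (-29, 79), (-32, 84), (-35, 87), (-38, 87), (-41, 84), (-44, 93), (-47, 103)]
top_z -40 [(10, 138), (7, 139), (4, 138), (1, 136), (-2, 124), (-5, 105), (-8, 111), (-11, 169), (-14, 212), (-17, 218), (-20, 209), (-23, 207), (-26, 217), (-29, 226), (-32, 225), (-35, 225), (-38, 225), (-41, 225), (-44, 225), (-47, 224)]
[(-150, [240, 243, 244]), (-152, [240, 243, 244]), (-154, [241, 244, 245]), (-156, [242, 245, 245]), (-158, [245, 247, 246]), (-160, [244, 247, 242]), (-162, [234, 238, 237]), (-164, [192, 197, 227]), (-166, [125, 131, 223]), (-168, [30, 40, 225]), (-170, [13, 23, 223]), (-172, [26, 35, 219]), (-174, [29, 38, 220]), (-176, [32, 41, 221]), (-178, [33, 41, 221])]
top_y -62 [(10, 135), (7, 135), (4, 135), (1, 133), (-2, 135), (-5, 120), (-8, 157), (-11, 217), (-14, 252), (-17, 245), (-20, 249), (-23, 224), (-26, 110), (-29, 80), (-32, 86), (-35, 88), (-38, 86), (-41, 85), (-44, 93), (-47, 103)]
top_y -40 [(10, 138), (7, 138), (4, 138), (1, 136), (-2, 123), (-5, 106), (-8, 111), (-11, 170), (-14, 210), (-17, 218), (-20, 209), (-23, 207), (-26, 217), (-29, 225), (-32, 224), (-35, 224), (-38, 225), (-41, 225), (-44, 225), (-47, 224)]
[(-150, [241, 243, 245]), (-152, [241, 243, 245]), (-154, [240, 244, 244]), (-156, [242, 245, 245]), (-158, [244, 247, 246]), (-160, [244, 247, 242]), (-162, [234, 238, 237]), (-164, [191, 196, 226]), (-166, [126, 131, 222]), (-168, [34, 40, 225]), (-170, [15, 23, 223]), (-172, [23, 34, 219]), (-174, [26, 38, 220]), (-176, [29, 41, 221]), (-178, [30, 39, 221])]
```

```bash
python3 -c "
from rig import *
print(sign_off())"
```

```text
the job is handed in; nothing more can be done
None
```

I handed the job in at about 22 s: the sample tube is home between the red block and the carriage plate with no visible gap at either end. The knob is at its stop (a second, harder turn did not move it), the gripper has let go, and the arm touched none of the bystander items.

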